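Lever open the pearl box with the bamboo spatula

ROBOT

A 6-joint arm with a two-finger parallel gripper is mounted at the origin on the work surface. World frame = base frame: x ahead of the robot, y to its left, z up, the work surface at z = 0. Lengths are in mm, angles in degrees, forces in N, time in s.
With the tool pointing down it reaches from about 300 to 850 mm from the base axis. Payload 4.2 kg.
Tool frame: the origin (TCP) lies on the centre line of the jaws, within the pads' length; the fingertips stand env.nose_length ahead of it and the grasp point (between the pads) lies 2 mm behind it (env.nose_length is the distance from the TCP to the fingertips, in mm); z points along the fingers, y is the direction in which the jaws open and shut (so a half turn about z gives the same grasp; the last joint's range is limited). The gripper opens to 91 mm and grips with 3 to 60 N. Pads are 32 mm wide; open, the fingers measure 118 mm over their backs; the gripper's body (76 mm by 178 mm) begins 60 mm behind the grasp point.
Start: joints at [-77.693, 18.312, 89.639, -0, 72.044, -1.146], TCP at [133.775, -559.237, 230.976] pointing down, gripper open.
Joint ranges: [-177.97, 177.97], [-48.28, 115.42], [12.27, 149.76], [-77.06, 257.06], [2.81, 150.46], [-146.56, 146.56]. Speed limits (degrees/s): [147.25, 147.25, 180, 180, 180, 180].

INTERFACE

Orientations are given as [roll, pitch, yaw] about the fixed x, y, z axes, in that order (R = Rz(yaw) Ry(pitch) Rx(roll)).
In Python, from workcell import env gives the robot as it stands. The module is installed in compiled form; this text tells all that it offers.
- The arm moves only by the tool jog_arm, never from a script. Its argument "deltas" is a list that holds one entry, the list of rows, each a list of 5 numbers: the shift along the tool's x, y, z in m, then the turn about the tool's z in degrees, then the finger opening in m, from 0 to 0.0912. A call has 1 to 20 rows; each row is the pose to reach, as a shift and turn from the pose commanded when the call began, along the tool's axes at that moment; what a row does not reach only later rows make up. A row lasts 1/12 s, in which the tool goes at most 41.7 mm and 7.16 degrees, less where a joint would pass 70% of its speed; a pose out of reach is approached as far as the arm can. A call with a gripper value outside its range is refused whole. The fingers move at their own pace and stop on an object; "grip_force" is the grip in N (left out, the last holds). Time passes only in rows, so rows that repeat a pose let the fingers close. It gives the time, the measured TCP pose, the force and the opening at its end, in the units of the state.
- env.state(): the state, without advancing time (a new reading comes with each control period).
- env.grab_frame(name): name is "scene" or "side" or "wrist"; returns the picture (420x560x3 uint8, red, green, blue); there is no depth.
- env.camera_params(name): a dict with "fx", "fy", "cx", "cy" (pixels), "xyz" and "orientation" of the camera in the world. Camera axes: x right, y down, z forward; pixel columns grow to the right and rows downward; lengths in mm; the calibration is good to about 2 mm. The wrist camera is an equidistant fisheye: a pixel r from the principal point sees the ray r / f radians off the axis. A picture is of the moment at which its call begins: read the wrist's pose just before it. camera_params takes no time and is no camera call; for the wrist camera it gives the pose at the moment of the call.
- env.job_done(): hands the job in, once; it reports no verdict.
Trained networks look in the newest picture that a camera, given by its name, has taken for a name from the list of things; names that differ only in an ending like _2 or _b are one class to them, and where a whole thing is asked for, a point or a joint stands for the part that bears it (a point fixed in the world has none). Each returns a list of dicts, best first, with "conf" (0 to 1); they miss things now and then, are a little off and sometimes report something else, mostly with a low value. They report only what shows in the picture. A call takes as long as a camera call. They do not tell look-alikes from the thing itself.
- env.look_for(camera, label): "xyz" ([x, y, z] in mm, in world coordinates, good to about 4 mm: the middle of the surface that is visible of it).
The state is a dict: "time_s": time; "qpos": joint angles; "qvel": joint speeds; "effort": joint torques, N m; "ee_pos": TCP position; "ee_rot": TCP orientation; "force": force on the tool from outside, world axes, zero at the start; "torque": the same for the moment, N m; "gripper_width": finger opening in mm.
Only numpy, scipy, OpenCV 4.12 (cv2) and the standard library are available. Lean on these libraries where they do the work, as an engineer would, in place of code of your own. Each camera call takes 0.05 s, during which the arm holds its last target.

TASK

Pick up the bamboo spatula, slide its blade under the overhanging front edge of the lid with the pearl flower and lever that lid up until it stands open by itself, more than 45 degrees from shut. Then lay the spatula flat on the bench again. Keep the gripper itself off the flower box, and leave the plain box shut.

Things in the scene. Friction and masses are not known exactly. Their poses are not given: they have to be found in the camera images.
- spatula: Pale bamboo spatula, loose, about 60 g, lying flat. Handle: bar 110 mm long, 16 wide, 18 high, dark red band near its rear end. Blade: flat, level, 26 wide, 3 thick, sticking 80 out of the handle's front, tip dark; its mid-plane is 9 above the handle's underside. Origin: centre of the handle's underside. x points along it to the blade (tip at x = 135), z up.
- pearl_box: Box to open: red lacquer, fixed, 100 (x) by 110 (y) mm, black lid with a white pearly flower. Origin: centre of its underside, on the bench; x points from its front (robot side, yaw within 15 deg) to the hinge at its back, z up. Front wall: outer face x = -50, 6 thick, only 36 high, leaving a slot 20 high, 98 wide below the lid; inside it is free above z = 10. A plain twin stands beside it.
- pearl_lid (a joint): Hinge of the flower lid, rad: 0 shut (as at the start), grows as the front edge rises, 1.57 upright, stop 1.8. Stiff: stays where left; 1 to 2 N near the front lifts it. Lid 125 (x) by 114 (y), 6 mm thick; shut, its underside is 56 above the bench, from the hinge line (box x = 50, z = 56) to the front edge (box x = -75, brass strip on top), overhanging the front wall by 25.
- plain_lid (a joint): Hinge of the lid of the twin box (same shape, plain black lid with no flower, fixed, 190 to 300 mm from the flower box, centre to centre, to its left or right), rad: 0 shut, grows as it opens. To be left shut.
There are look-alikes about, which are no part of the job. What is shaped like the part that bears plain_lid but green or pink is not meant.

How it is judged:
By the outcome, as a careful person would: the job done as asked, in the order asked, and still so for the second after the job is handed in, with the robot touching nothing.
It also fails if it takes over 50 s, if anything falls off the work surface, if the arm or the gripper's body presses on something with over 40 N, if the wrist force passes 120 N, or if a joint passes its speed limit or range.

## Working session

There is one attempt and no reset: what is moved stays moved. The work goes in short steps, Python scripts to look and compute and a tool call to move; the robot and the scene stay as the last step left them, time stands still between calls to the robot, and variables do not carry over. Pictures are saved under pics/ and viewed, and the job is handed in when it is done.

Besides the shell and the picture viewer there is one more tool, called in YAML: its name, and indented under it one key for each argument. jog_arm: Moves the arm, as the interface text tells. Its arguments: {"type":"object","properties":{"deltas":{"type":"array"},"grip_force":{"type":"number"}},"required":["deltas"]}

```bash
mkdir -p pics
python3 - <<'E'
from workcell import env
import cv2
print(env.state(), env.nose_length)
for n in ("scene","side","wrist"):
    f=env.grab_frame(n); cv2.imwrite(f"pics/{n}0.png",f[:,:,::-1]); print(n,env.camera_params(n))
    for l in ("spatula","pearl_box","pearl_lid","plain_lid"):
        print(l,[( [round(v) for v in d["xyz"]],round(d["conf"],2)) for d in env.look_for(n,l)])
E
```

```text
{'time_s': 0.0, 'qpos': array([-7.76929086e+01,  1.83512535e+01,  8.97064726e+01, -1.04152875e-03,
        7.20426729e+01, -1.14748745e+00]), 'qvel': array([ 0.0054921 , -0.01558658, -0.05383463,  0.0065306 ,  0.04576069,
       -0.05952322]), 'effort': array([-1.73273158e-03, -4.12467027e+01, -2.31980574e+01,  7.24461442e-02,
        4.57485463e-02, -1.30960702e-04]), 'ee_pos': array([ 133.66744676, -558.76349627,  230.12368134]), 'ee_rot': array([-1.79899601e+02, -1.02056874e-03,  1.34549000e+01]), 'force': array([-0.56986419, -0.18185963,  0.63752328]), 'torque': array([ 0.02093375, -0.0011686 , -0.03315995]), 'gripper_width': 91.36883939811595} 17.0
scene {'fx': 443.1613451815059, 'fy': 443.1613451815059, 'cx': 287.3965895054398, 'cy': 206.74281834775536, 'xyz': array([1244.0229443 ,   95.41010387,  665.81848075]), 'orientation': array([-127.66513885,    0.18344651,   91.0975013 ])}
spatula [([497, 333, 10], 0.82)]
pearl_box [([625, -148, 61], 0.91)]
pearl_lid [([596, -154, 65], 0.85)]
plain_lid [([222, 329, 60], 0.88), ([431, 82, 62], 0.75), ([623, -151, 61], 0.69), ([633, 65, 60], 0.55)]
side {'fx': 490.60044855359564, 'fy': 490.60044855359564, 'cx': 284.87793241034103, 'cy': 211.16216432832076, 'xyz': array([ 460.80759617, -609.25347942,  754.23375128]), 'orientation': array([-1.35037771e+02,  5.21966279e-02, -1.75599063e+00])}
spatula [([479, 319, 9], 0.96)]
pearl_box [([596, -173, 64], 0.79)]
pearl_lid [([588, -158, 60], 0.66)]
plain_lid [([620, 55, 64], 0.91), ([212, 321, 64], 0.9), ([427, 76, 61], 0.64)]
wrist {'fx': 325.19226210127806, 'fy': 325.19226210127806, 'cx': 280.25274189402126, 'cy': 207.43593321188712, 'xyz': array([ 212.4958851 , -538.98982002,  384.10504485]), 'orientation': array([ 1.63227322e+02, -2.88224416e-02, -7.66005837e+01])}
spatula []
pearl_box []
pearl_lid []
plain_lid []
```

View pics/scene0.png

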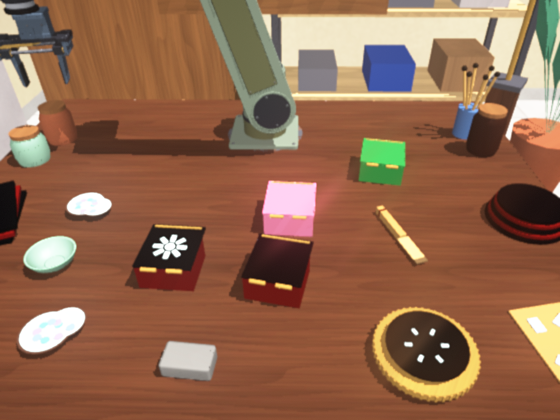

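View pics/side0.png

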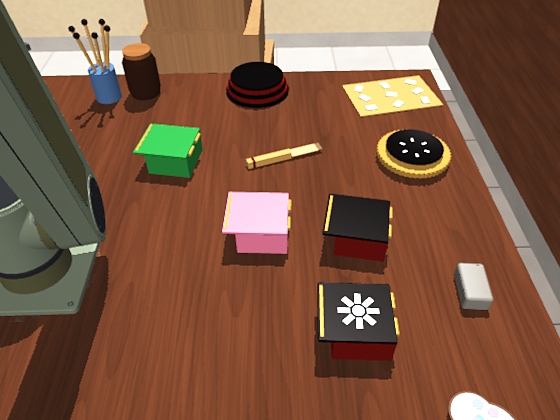

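The scene view shows the flower box at about (170,255), with the plain red twin to its right at (278,268). The pink (290,208) and green (383,160) boxes are look-alikes, and the spatula runs from (380,208) to (422,260). I'll zoom in for pose details.

Run:
```python
import cv2, numpy as np
a=cv2.imread("pics/scene0.png"); b=cv2.imread("pics/side0.png")
def z(im,x,y,w,h): return cv2.resize(im[y:y+h,x:x+w],(400,300),interpolation=cv2.INTER_CUBIC)
o=np.vstack([np.hstack([z(a,360,195,80,60+20-5),z(a,120,215,100,75)]),np.hstack([z(b,235,125,100,75),z(b,300,270,120,90)])])
cv2.imwrite("pics/zoom0.png",o)
```

```text
(no output)
```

View pics/zoom0.png

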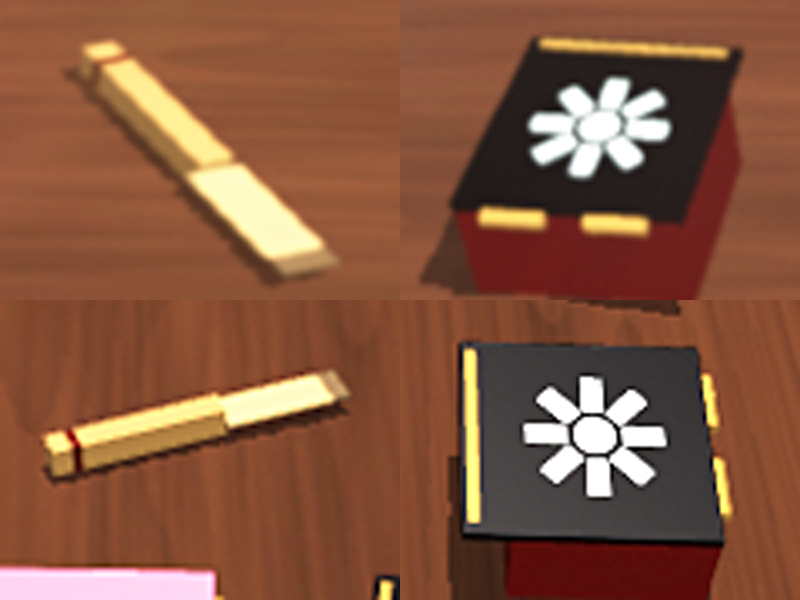

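```bash
cat > h.py <<'E'
from workcell import env
import numpy as np, cv2
from scipy.spatial.transform import Rotation as R
def ray(n,px,z):
    p=env.camera_params(n); r=R.from_euler('xyz',p["orientation"],degrees=True)
    d=r.apply([(px[0]-p["cx"])/p["fx"],(px[1]-p["cy"])/p["fy"],1]); o=p["xyz"]
    return (o+d*(z-o[2])/d[2])[:2]
def proj(n,P):
    p=env.camera_params(n); r=R.from_euler('xyz',p["orientation"],degrees=True)
    q=r.inv().apply(np.atleast_2d(P)-p["xyz"])
    return np.c_[q[:,0]/q[:,2]*p["fx"]+p["cx"],q[:,1]/q[:,2]*p["fy"]+p["cy"]]
E
python3 - <<'E'
from h import *
S={"scene":[(153.75,224.5),(205.75,227.5),(191.25,270.5),(133,267)],"side":[(318.9,340.5),(318.3,282.9),(389.1,284.4),(396.6,342.6)]}
for n in S:
    # order: front-(-y), front(+y), back(+y), back(-y)
    c=np.array([ray(n,p,62) for p in S[n]]); print(n,c.round(1).tolist())
    f=(c[0]+c[1])/2;b=(c[2]+c[3])/2; d=b-f; e=c[1]-c[0]
    print("front",f,"hinge",b,"len",np.hypot(*d),np.hypot(*e),"yaw",np.degrees(np.arctan2(d[1],d[0])),np.degrees(np.arctan2(-e[0],e[1])))
T={"scene":dict(tip=[(427.6,260.5),(415,263.75)],rear=[(377,205.75),(384,205.5)]),"side":dict(tip=[(318.25,142.75),(322.5,148)],rear=[(246.25,159.25),(253,157)])}
for n in T:
    t=np.mean([ray(n,p,10.5) for p in T[n]["tip"]],0); r=np.mean([ray(n,p,18) for p in T[n]["rear"]],0)
    d=t-r; print(n,"tip",t,"rear",r,np.hypot(*d),np.degrees(np.arctan2(d[1],d[0])))
E
```

```text
scene [[527.9, -204.0], [536.0, -91.9], [660.9, -98.6], [653.6, -211.1]]
front [ 531.95927591 -147.97287284] hinge [ 657.26351312 -154.83736181] len 125.49212354393184 112.39929388323107 yaw -3.1356760787969535 -4.134048163926096
side [[526.2, -208.3], [534.1, -96.4], [656.6, -103.4], [648.0, -215.8]]
front [ 530.13639146 -152.35300272] hinge [ 652.31789352 -159.62660051] len 122.39781317962496 112.20362585670456 yaw -3.406859324280041 -4.028919638156254
scene tip [579.54987685 359.20886883] rear [397.24322225 300.37562639] 191.5647846733483 17.885711555954906
side tip [577.66928202 360.33693983] rear [404.36623188 306.49046614] 181.47559041032173 17.26038625881364
```

jog_arm:
  deltas:
    - [[0.035,-0.05,0,0,0.0912],[0.07,-0.1,0,-1,0.0912],[0.1,-0.14,0,-2,0.0912],[0.125,-0.18,0,-4,0.0912],[0.15,-0.215,0,-4,0.0912],[0.175,-0.25,0,-4,0.0912],[0.2,-0.285,0,-4,0.0912],[0.225,-0.32,0,-4,0.0912],[0.25,-0.355,0,-4,0.0912],[0.275,-0.39,0,-4,0.0912],[0.3,-0.425,0,-4,0.0912],[0.325,-0.46,0,-4,0.0912],[0.35,-0.5,0,-4,0.0912],[0.375,-0.535,0,-4,0.0912],[0.4,-0.57,0,-4,0.0912],[0.425,-0.605,0,-4,0.0912],[0.45,-0.64,0,-4,0.0912],[0.475,-0.675,0,-4,0.0912],[0.5,-0.71,0,-4,0.0912],[0.515,-0.74,0,-4,0.0912]]

```text
time_s: 2.42
ee_pos: [440.4, 218.1, 231.1]
ee_rot: [180.0, -0.0, 17.5]
force: [1.9, -0.7, 0.4]
gripper_width: 91.0
```

jog_arm:
  deltas:
    - [[0.01,-0.02,0,0,0.05],[0.0236,-0.044,0.05,0,0.05],[0.0236,-0.044,0.09,0,0.05],[0.0236,-0.044,0.12,0,0.05],[0.0236,-0.044,0.12,0,0.05],[0.0236,-0.044,0.12,0,0.05]]

```text
time_s: 2.92
ee_pos: [448.0, 264.3, 109.7]
ee_rot: [179.9, 0.3, 17.5]
force: [0.7, 0.0, 0.0]
gripper_width: 54.3
```

Run:
```python
from h import *
s=env.state(); print(s["time_s"],s["ee_pos"],s["ee_rot"],s["gripper_width"],s["qpos"])
for n in ("wrist","side"): cv2.imwrite(f"pics/{n}1.png",env.grab_frame(n)[:,:,::-1])
print(env.camera_params("wrist"),env.look_for("wrist","spatula"))
```

```text
2.9167 [448.04298134 264.27125035 109.66981413] [179.93405126   0.27955258  17.47253971] 54.252280356806246 [ 2.92713096e+01  1.99082487e+01  1.06610971e+02 -9.16664939e-03
  5.37679114e+01  1.01804046e+02]
{'fx': 325.19226210127806, 'fy': 325.19226210127806, 'cx': 280.25274189402126, 'cy': 207.43593321188712, 'xyz': array([527.41977501, 290.83153673, 266.60496251]), 'orientation': array([ 1.63447677e+02,  7.58667822e-03, -7.26219245e+01])} [{'xyz': [505.8, 332.6, 11.4], 'conf': 0.77}]
```

View pics/wrist1.png

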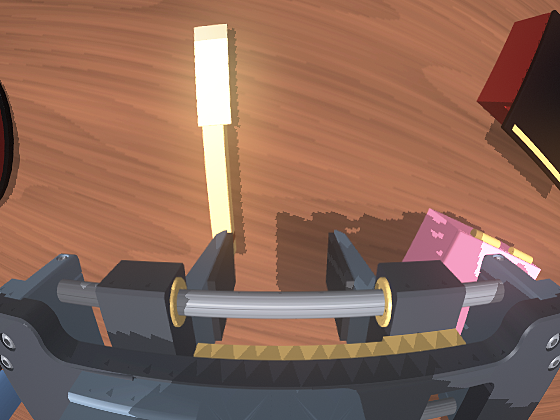

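The wrist view shows the spatula blade tip at (210,26) and the handle joint at (215,125). The open jaws are at (225,240) and (335,240), to the right of the handle.

```bash
cat >> h.py <<'E'
def fray(p,px,z):
    r=R.from_euler('xyz',p["orientation"],degrees=True)
    u=(px[0]-p["cx"])/p["fx"];v=(px[1]-p["cy"])/p["fy"];t=np.hypot(u,v)
    d=r.apply([np.sin(t)*u/t,np.sin(t)*v/t,np.cos(t)]);o=p["xyz"]
    return (o+d*(z-o[2])/d[2])[:2]
E
python3 - <<'E'
from h import *
p=env.camera_params("wrist"); s=env.state(); print(p["xyz"],s["ee_pos"])
t=np.mean([fray(p,q,10) for q in [(194,27),(227,25)]],0)
j=np.mean([fray(p,q,10.5) for q in [(198,126),(232,124)]],0)
k=np.mean([fray(p,q,18) for q in [(203,126),(226,124)]],0)
k2=np.mean([fray(p,q,18) for q in [(211,232),(231,232)]],0)
print(t,j,k,k2)
for a,b in ((j,t),(k2,k)):
  d=b-a;print(np.hypot(*d),np.degrees(np.arctan2(d[1],d[0])))
E
```

```text
[527.54242207 290.80690213 267.28482822] [451.09074113 265.45154576 113.69510058]
[581.38066677 365.74124548] [504.61017335 338.05388249] [505.16666351 336.9728316 ] [422.22867024 309.48586543]
81.61065328835974 19.83189476940034
87.3741611518054 18.336015070700295
```

jog_arm:
  deltas:
    - [[0.02,-0.025,0,0,0.06],[0.035,-0.04,0,-1,0.06],[0.047,-0.051,0,-1,0.06],[0.047,-0.051,0,-1,0.06],[0.047,-0.051,0,-1,0.06],[0.047,-0.051,0,-1,0.06]]

```text
time_s: 3.57
ee_pos: [478.8, 327.0, 112.4]
ee_rot: [-180.0, -0.1, 18.4]
force: [-0.2, -1.0, 0.2]
gripper_width: 60.0
```

Run:
```python
from h import *
s=env.state(); print(s["time_s"],s["ee_pos"],s["ee_rot"],s["gripper_width"],s["qpos"])
p=env.camera_params("wrist")
cv2.imwrite(f"pics/wrist2.png",env.grab_frame("wrist")[:,:,::-1])
print(p)
```

```text
3.5667 [478.84786429 326.99187848 112.37317217] [-1.79993863e+02 -8.86023237e-02  1.84288571e+01] 60.00401625552291 [ 3.32008200e+01  2.42996931e+01  9.87661563e+01 -1.98960594e-02
  5.68469136e+01  1.04782826e+02]
{'fx': 325.19226210127806, 'fy': 325.19226210127806, 'cx': 280.25274189402126, 'cy': 207.43593321188712, 'xyz': array([555.38136986, 354.01543344, 265.61750327]), 'orientation': array([ 1.63311159e+02, -2.83017371e-02, -7.16241196e+01])}
```

View pics/wrist2.png

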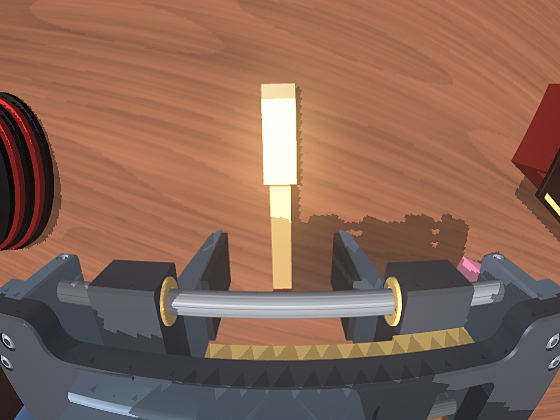

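The spatula now sits centred between the jaws at (281,200), in line with the tool. Next I'll descend.

jog_arm:
  deltas:
    - [[0,0,0.03,0,0.06],[0,0,0.06,0,0.06],[0,0,0.08,0,0.06],[0,0,0.09,0,0.06],[0,0,0.09,0,0.06],[0,0,0.09,0,0.06]]

```text
time_s: 4.12
ee_pos: [479.0, 327.3, 21.5]
ee_rot: [180.0, -0.0, 18.4]
force: [-0.5, -0.1, 0.5]
gripper_width: 59.9
```

jog_arm:
  deltas:
    - [[0,0,0.002,0,0.06],[0,0,0.002,0,0.03],[0,0,0.002,0,0.01],[0,0,0.002,0,0.01],[0,0,0.002,0,0.01],[0,0,0.002,0,0.01],[0,0,0.002,0,0.01],[0,0,0.002,0,0.01],[0,0,0.002,0,0.01],[0,0,0.002,0,0.01]]
  grip_force: 55

```text
time_s: 4.95
ee_pos: [478.7, 327.5, 18.9]
ee_rot: [180.0, 0.0, 18.5]
force: [0.3, 0.2, 1.4]
gripper_width: 15.7
```

jog_arm:
  deltas:
    - [[0,0,-0.02,0,0.01],[0,0,-0.05,0,0.01],[0,0,-0.08,0,0.01],[0,0,-0.1,0,0.01],[0,0,-0.1,0,0.01]]

```text
time_s: 5.37
ee_pos: [481.2, 329.2, 123.5]
ee_rot: [-179.9, -0.5, 18.5]
force: [0.5, 0.5, 0.4]
gripper_width: 16.0
```

Run:
```python
from h import *
s=env.state(); print(s["time_s"],s["ee_pos"],s["ee_rot"],s["gripper_width"],s["force"])
p=env.camera_params("wrist")
cv2.imwrite(f"pics/wrist3.png",env.grab_frame("wrist")[:,:,::-1])
cv2.imwrite(f"pics/side3.png",env.grab_frame("side")[:,:,::-1])
```

```text
5.3667 [481.21251439 329.15639214 123.51454095] [-179.8679959    -0.51886012   18.45176343] 15.969344567812422 [0.5369601  0.47862958 0.41633398]
```

View pics/wrist3.png

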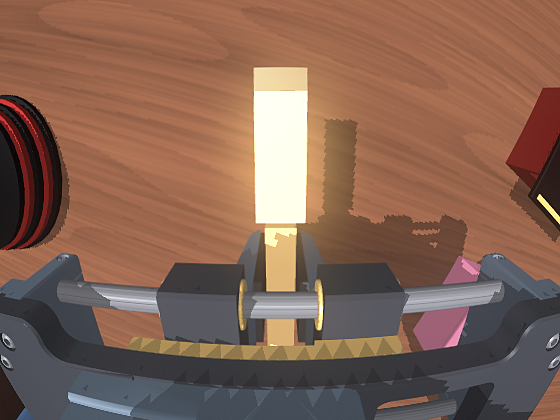

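View pics/side3.png

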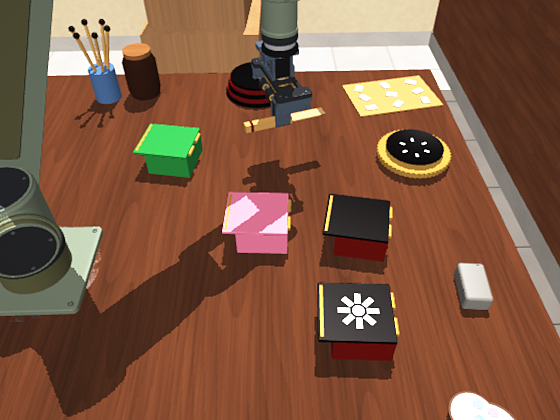

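The spatula is held level, with its tip at (280,68) in the wrist view. Next I'll carry it to a point in front of the flower box.

jog_arm:
  deltas:
    - [[0,0.02,-0.03,0,0.01],[-0.02,0.04,-0.04,2,0.01],[-0.04,0.07,-0.04,4,0.01],[-0.06,0.1,-0.04,6,0.01],[-0.08,0.13,-0.04,8,0.01],[-0.1,0.16,-0.04,10,0.01],[-0.12,0.19,-0.04,12,0.01],[-0.135,0.22,-0.04,14,0.01],[-0.15,0.25,-0.04,16,0.01],[-0.17,0.28,-0.04,18,0.01],[-0.19,0.31,-0.04,20,0.01],[-0.21,0.34,-0.04,22,0.01],[-0.23,0.37,-0.04,22,0.01],[-0.24,0.39,-0.04,22,0.01],[-0.25,0.41,-0.04,22,0.01],[-0.25,0.41,-0.04,22,0.01],[-0.25,0.41,-0.04,22,0.01],[-0.25,0.41,-0.04,22,0.01]]

```text
time_s: 6.97
ee_pos: [370.6, -139.8, 157.9]
ee_rot: [-179.9, 0.1, -3.6]
force: [-0.9, -0.5, -1.5]
gripper_width: 15.6
```

Run:
```python
from h import *
s=env.state(); print(s["time_s"],s["ee_pos"],s["ee_rot"],s["gripper_width"],s["force"],s["qpos"])
p=env.camera_params("wrist");print(p)
cv2.imwrite(f"pics/wrist4.png",env.grab_frame("wrist")[:,:,::-1])
```

```text
6.9667 [ 370.64082763 -139.78988186  157.86240358] [-1.79927597e+02  1.46436465e-01 -3.56961080e+00] 15.596094920552563 [-0.94778271 -0.5388217  -1.53502445] [-2.23451659e+01  6.18496314e+00  1.17480079e+02  2.56855527e-02
  5.64969082e+01  7.12103292e+01]
{'fx': 325.19226210127806, 'fy': 325.19226210127806, 'cx': 280.25274189402126, 'cy': 207.43593321188712, 'xyz': array([ 451.84359759, -144.0901396 ,  310.76640934]), 'orientation': array([ 1.63081166e+02,  7.54710855e-02, -9.36210186e+01])}
```

View pics/wrist4.png

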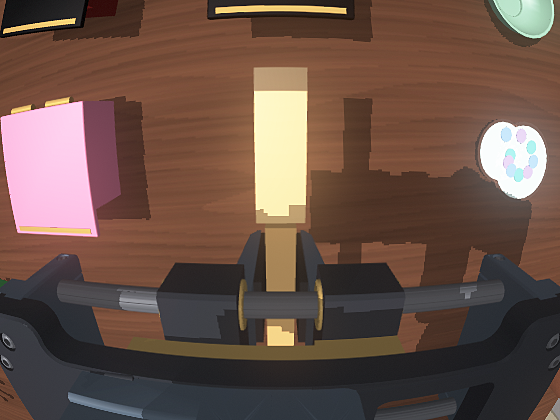

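Run:
```python
from h import *
p=env.camera_params("wrist"); s=env.state(); z=s["ee_pos"][2]
print(s["ee_pos"])
a=fray(p,(208,18),60);b=fray(p,(355,17),60);print("front",a,b,(a+b)/2,np.hypot(*(a-b)),np.degrees(np.arctan2(-(a-b)[0],(a-b)[1])))
a=fray(p,(254,68),z-9);b=fray(p,(308,68),z-9);print("tip",a,b,(a+b)/2,np.hypot(*(a-b)))
```

```text
[ 370.89228505 -139.55484346  158.07960728]
front [532.18502493 -92.49649298] [ 526.11508683 -206.04960546] [ 529.15005588 -149.27304922] 113.7152298550565 -3.059811780636377
tip [ 474.77255692 -132.13724724] [ 473.14683299 -158.46149795] [ 473.95969496 -145.29937259] 26.374403385045852
```

jog_arm:
  deltas:
    - [[0,0,0.03,0,0.01],[0,0,0.06,0,0.01],[0,0,0.09,0,0.01],[0,0,0.102,0,0.01],[0,0,0.102,0,0.01],[0,0,0.102,0,0.01],[0,0,0.102,0,0.01]]

```text
time_s: 7.6
ee_pos: [372.4, -140.3, 57.7]
ee_rot: [180.0, -0.1, -3.5]
force: [0.4, 0.5, -0.5]
gripper_width: 15.9
```

Run:
```python
from h import *
s=env.state(); print(s["time_s"],s["ee_pos"],s["ee_rot"],s["force"])
f=env.grab_frame("side")[:,:,::-1]; cv2.imwrite("pics/side5.png",cv2.resize(f[220:400,200:440],(800,600),interpolation=cv2.INTER_CUBIC))
```

```text
7.6 [ 372.35046582 -140.25314118   57.69197591] [ 1.79965041e+02 -9.61027977e-02 -3.47450640e+00] [ 0.39895042  0.4826453  -0.52565958]
```

View pics/side5.png

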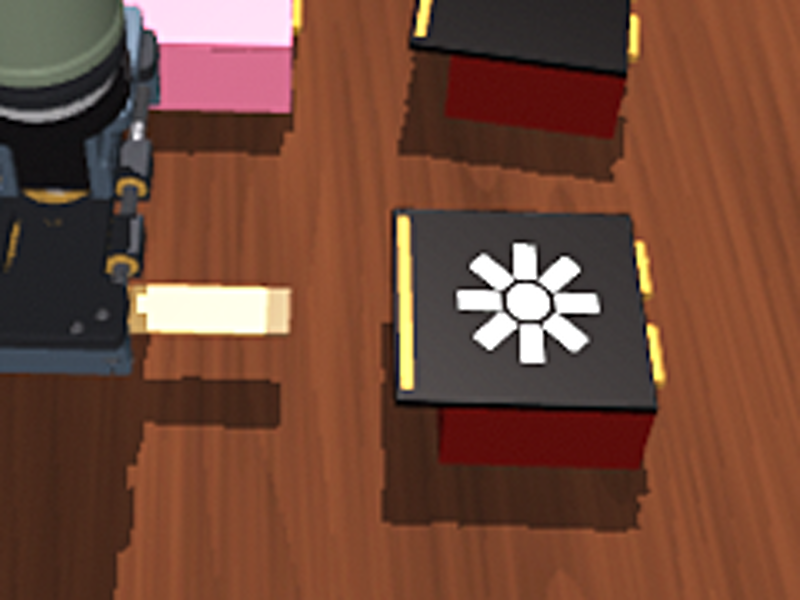

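The side view shows the blade level and aimed at the lid's front strip. The tip is at (290,310) in the crop and the lid edge at (397,300). Next I'll slide it under.

jog_arm:
  deltas:
    - [[0.015,0,0.001,0,0.01],[0.03,0,0.001,0,0.01],[0.045,0,0.001,0,0.01],[0.055,0,0.001,0,0.01],[0.065,0,0.001,0,0.01],[0.075,0,0.001,0,0.01],[0.082,0,0.001,0,0.01],[0.082,0,0.001,0,0.01],[0.082,0,0.001,0,0.01]]

```text
time_s: 8.4
ee_pos: [453.1, -145.5, 55.9]
ee_rot: [-180.0, 0.0, -3.5]
force: [-0.7, 0.8, -0.3]
gripper_width: 15.5
```

Run:
```python
from h import *
s=env.state(); print(s["time_s"],s["ee_pos"],s["ee_rot"],s["force"],s["gripper_width"])
f=env.grab_frame("side")[:,:,::-1]; cv2.imwrite("pics/side6.png",cv2.resize(f[220:400,200:440],(800,600),interpolation=cv2.INTER_CUBIC))
```

```text
8.4 [ 453.09322103 -145.47670658   55.85064915] [-1.79997902e+02  3.82709092e-02 -3.53330876e+00] [-0.69911402  0.81655824 -0.2551919 ] 15.465885576705336
```

View pics/side6.png

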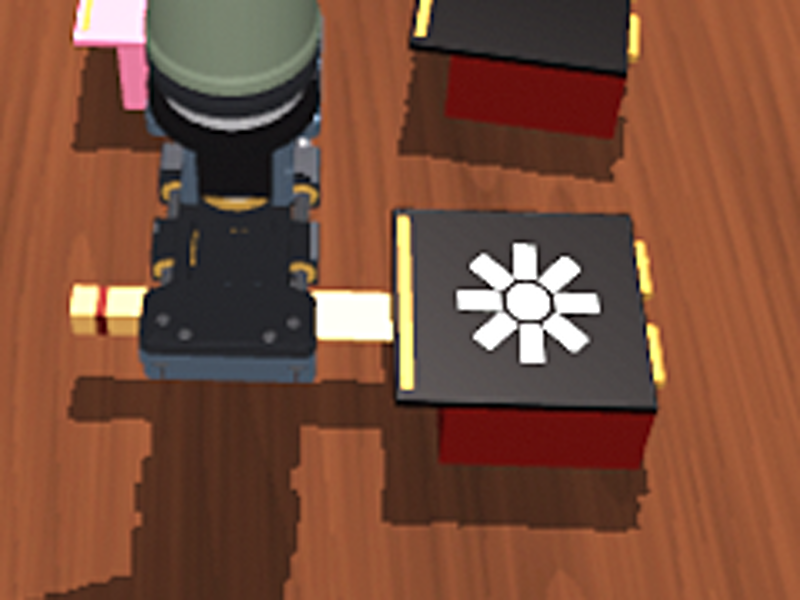

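jog_arm:
  deltas:
    - [[0,0,-0.006,0,0.01],[0.0,0,-0.012,0,0.01],[0.0005,0,-0.017,0,0.01],[0.001,0,-0.021,0,0.01],[0.0015,0,-0.025,0,0.01],[0.0025,0,-0.029,0,0.01],[0.0035,0,-0.034,0,0.01],[0.006,0,-0.042,0,0.01],[0.009,0,-0.05,0,0.01],[0.011,0,-0.053,0,0.01],[0.013,0,-0.057,0,0.01],[0.013,0,-0.057,0,0.01]]

```text
time_s: 9.45
ee_pos: [467.3, -146.6, 113.9]
ee_rot: [180.0, -0.1, -3.5]
force: [-0.3, 0.2, -0.7]
gripper_width: 15.9
```

Run:
```python
from h import *
s=env.state(); print(s["time_s"],s["ee_pos"],s["ee_rot"],s["force"],s["torque"],s["gripper_width"])
f=env.grab_frame("side")[:,:,::-1]; a=cv2.resize(f[220:400,200:440],(400,300),interpolation=cv2.INTER_CUBIC)
g=env.grab_frame("scene")[:,:,::-1]; b=cv2.resize(g[150:330,60:300],(400,300),interpolation=cv2.INTER_CUBIC)
w=env.grab_frame("wrist")[:,:,::-1]; c=cv2.resize(w,(400,300))
cv2.imwrite("pics/m7.png",np.vstack([np.hstack([a,b]),np.hstack([c,c*0])]))
```

```text
9.45 [ 467.33728414 -146.60868615  113.8830187 ] [ 1.79963816e+02 -1.31767417e-01 -3.53733387e+00] [-0.30153943  0.18739312 -0.69630495] [-0.03247335 -0.00379652 -0.01355188] 15.892302034155984
```

View pics/m7.png

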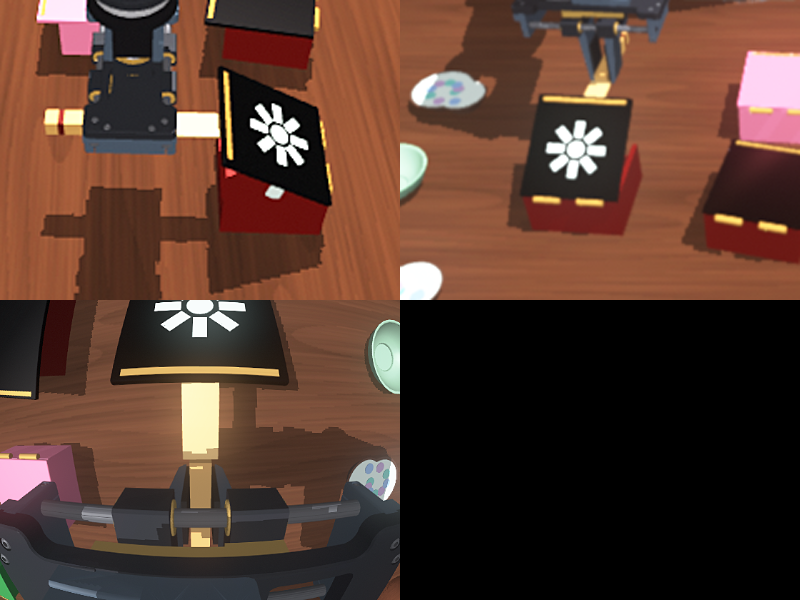

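The lid is lifting cleanly at about 30°, with the blade tip under it and the spatula still level. I'll continue around the arc.

jog_arm:
  deltas:
    - [[0.0045,0,-0.007,0,0.01],[0.01,0,-0.014,0,0.01],[0.0155,0,-0.02,0,0.01],[0.0215,0,-0.026,0,0.01],[0.028,0,-0.031,0,0.01],[0.0355,0,-0.0355,0,0.01],[0.043,0,-0.0395,0,0.01],[0.051,0,-0.0425,0,0.01],[0.055,0,-0.044,0,0.01],[0.059,0,-0.045,0,0.01],[0.063,0,-0.046,0,0.01],[0.063,0,-0.046,0,0.01],[0.063,0,-0.046,0,0.01]]

```text
time_s: 10.68
ee_pos: [529.4, -150.3, 158.9]
ee_rot: [180.0, -0.0, -3.5]
force: [-0.6, -0.6, -0.5]
gripper_width: 15.2
```

```bash
cat > v.py <<'E'
import sys
from h import *
s=env.state(); print(s["time_s"],s["ee_pos"],s["ee_rot"],s["force"],s["torque"],s["gripper_width"])
f=env.grab_frame("side")[:,:,::-1]; a=cv2.resize(f[220:400,200:440],(400,300),interpolation=cv2.INTER_CUBIC)
g=env.grab_frame("scene")[:,:,::-1]; b=cv2.resize(g[150:330,60:300],(400,300),interpolation=cv2.INTER_CUBIC)
w=env.grab_frame("wrist")[:,:,::-1]; c=cv2.resize(w,(400,300))
cv2.imwrite("pics/%s.png"%sys.argv[1],np.vstack([np.hstack([a,b]),np.hstack([c,cv2.resize(f,(400,300))])]))
E
python3 v.py m8
```

```text
10.6833 [ 529.44751797 -150.29343509  158.88946697] [ 1.79994424e+02 -3.30693597e-02 -3.54450120e+00] [-0.5998713  -0.60080879 -0.46476921] [-0.00319564  0.04230499 -0.00904751] 15.242293102572093
```

View pics/m8.png

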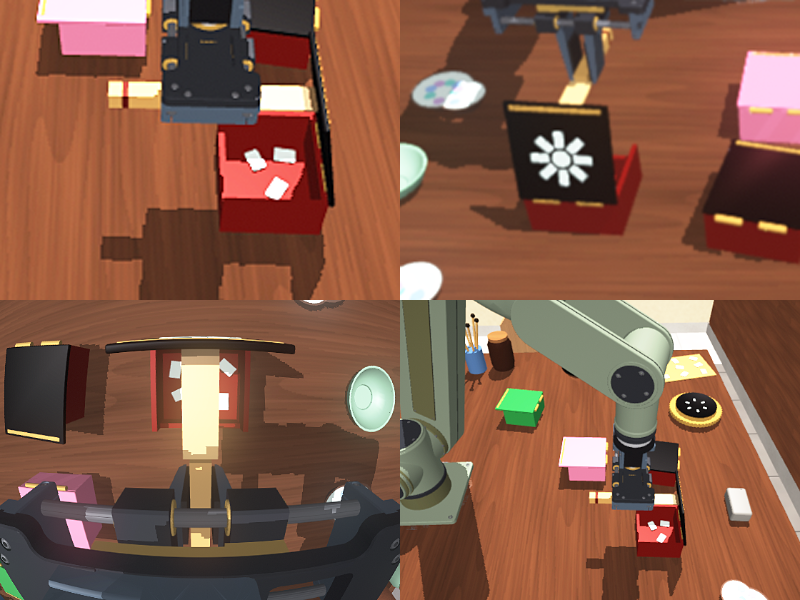

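The lid stands at about 78°. I'll pull the blade back level, then lower it onto the clear bench in front of the box.

jog_arm:
  deltas:
    - [[-0.01,0,0,0,0.01],[-0.03,0,0,0,0.01],[-0.055,0,0,0,0.01],[-0.08,0,0,0,0.01],[-0.105,0,0,0,0.01],[-0.13,0,0,0,0.01],[-0.15,0,0,0,0.01],[-0.15,0,0,0,0.01],[-0.15,0,0,0,0.01]]

```text
time_s: 11.58
ee_pos: [378.3, -140.8, 159.3]
ee_rot: [180.0, -0.1, -3.6]
force: [0.4, 0.1, -0.6]
gripper_width: 15.6
```

```bash
python3 v.py m9
```

```text
11.5833 [ 378.32027788 -140.84965246  159.26758389] [ 1.79979701e+02 -5.73566824e-02 -3.59419928e+00] [ 0.43778077  0.13856959 -0.6014361 ] [-0.00023693 -0.02876668 -0.01761705] 15.559633595556058
```

View pics/m9.png

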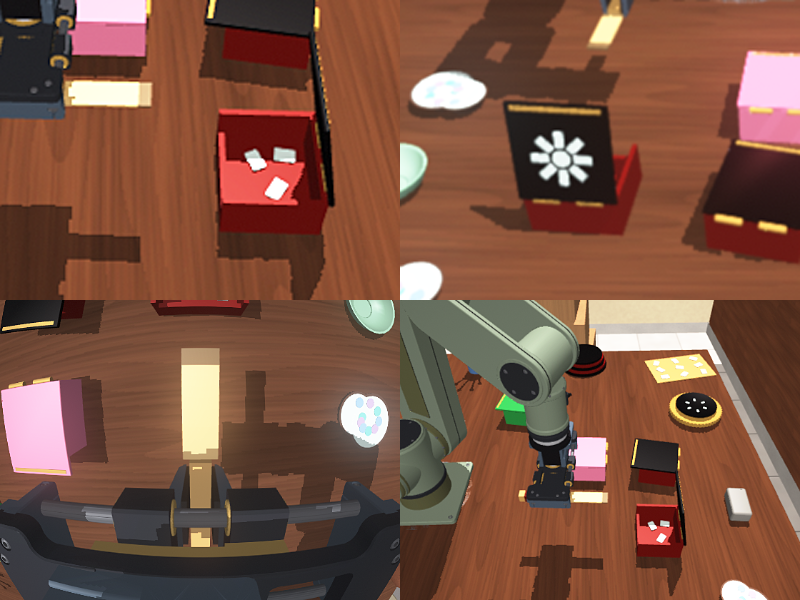

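The lid stays open and the spatula is still level in the grip. Next I'll lower it.

jog_arm:
  deltas:
    - [[0,0,0.03,0,0.01],[0,0,0.06,0,0.01],[0,0,0.09,0,0.01],[0,0,0.11,0,0.01],[0,0,0.125,0,0.01],[0,0,0.132,0,0.01],[0,0,0.136,0,0.01],[0,0,0.136,0,0.01],[0,0,0.136,0,0.01]]

```text
time_s: 12.48
ee_pos: [380.3, -141.3, 23.4]
ee_rot: [180.0, -0.1, -3.5]
force: [0.2, -0.1, -0.4]
gripper_width: 15.5
```

jog_arm:
  deltas:
    - [[0,0,0.001,0,0.01],[0,0,0.002,0,0.01],[0,0,0.003,0,0.01],[0,0,0.0035,0,0.01],[0,0,0.004,0,0.01],[0,0,0.004,0,0.01],[0,0,0.004,0,0.01]]

```text
time_s: 13.07
ee_pos: [379.4, -141.0, 19.0]
ee_rot: [180.0, -0.0, -3.5]
force: [0.2, -0.1, -0.3]
gripper_width: 15.2
```

Height matches the original resting grasp. I'll release and go straight up.

jog_arm:
  deltas:
    - [[0,0,0,0,0.02],[0,0,0,0,0.025],[0,0,0,0,0.04],[0,0,0,0,0.05],[0,0,0,0,0.05],[0,0,0,0,0.05],[0,0,-0.02,0,0.05],[0,0,-0.05,0,0.05],[0,0,-0.09,0,0.05],[0,0,-0.13,0,0.05],[0,0,-0.16,0,0.05],[-0.02,0,-0.18,0,0.05],[-0.04,0,-0.18,0,0.05],[-0.04,0,-0.18,0,0.05],[-0.04,0,-0.18,0,0.05]]

```text
time_s: 14.32
ee_pos: [339.0, -138.4, 199.1]
ee_rot: [180.0, -0.1, -3.6]
force: [1.3, 0.9, -0.6]
gripper_width: 49.8
```

```bash
python3 v.py m10
```

```text
14.3167 [ 338.95205829 -138.37875536  199.09266589] [ 1.79981697e+02 -5.60094738e-02 -3.58456802e+00] [ 1.25958308  0.85297859 -0.60258391] [ 0.08320935 -0.03533479  0.04214516] 49.76694663368534
```

View pics/m10.png

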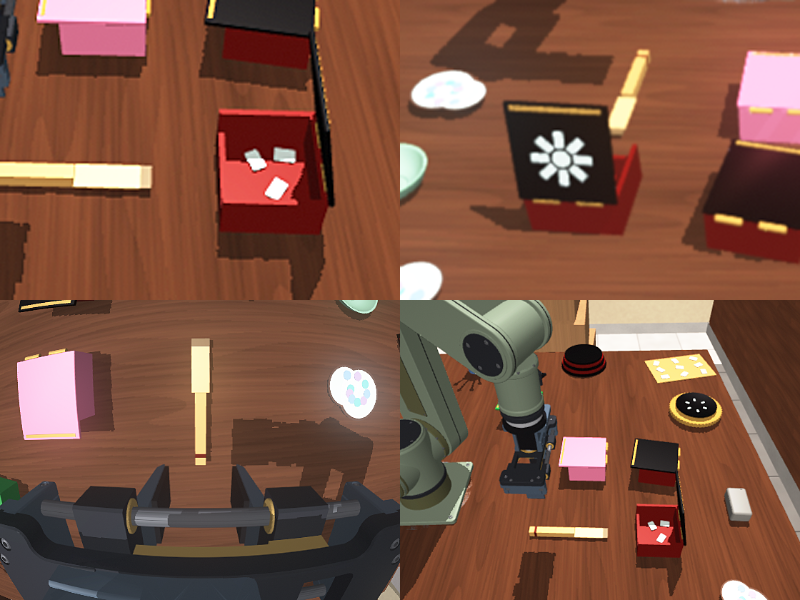

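Run:
```python
from h import *
u=R.from_euler('z',-3.6,degrees=True)
for a in (60,70,78,85):
    t=np.radians(a); P=[u.apply([125*(1-np.cos(t))-6*np.sin(t)*-0,y,0])+[530.5,-150,56+125*np.sin(t)] for y in(-57,57)]
    print(a,proj("scene",P).round(0).tolist(),"seen (123,212),(184,216)")
print(env.job_done(), env.state()["time_s"])
```

```text
60 [[131.0, 204.0], [191.0, 207.0]] seen (123,212),(184,216)
70 [[126.0, 206.0], [188.0, 209.0]] seen (123,212),(184,216)
78 [[122.0, 210.0], [185.0, 213.0]] seen (123,212),(184,216)
85 [[119.0, 214.0], [182.0, 217.0]] seen (123,212),(184,216)
the job is handed in; nothing more can be done
the job is handed in; nothing more can be done
```

The flower lid now stands open by itself at about 80°, and the spatula lies flat on the bench in front of the flower box. I picked the spatula up by the front of its handle, slid the blade about 27 mm under the lid's overhang, levered the lid up, then drew back and set the spatula down.

- **Lid:** after the blade was drawn clear, it stayed open. Its front edge in the last scene picture fits an angle between 78° and 85°, well past 45°.
- **Spatula:** it lies flat, and the gripper's height at release matched the height at pick-up.
- **Rest of the scene:** the plain box is still shut. The gripper was above the bench and touching nothing when I handed the job in. In the pictures I took, the gripper stayed clear of the flower box.
- **Limits:** the robot's clock read 14.3 s at the last check before I handed in, against the 50 s limit. The wrist force readings between moves stayed within about 2 N.

No check failed. The two fixed cameras put the flower box about 4 mm apart and the spatula up to 9 mm apart at the handle's rear. I used averages and checked them with the wrist camera.

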